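# Index a sprung drill jig for the middle hole

### The job

Set the drill jig for the middle hole using only the fingertips, without gripping or lifting anything: push the profile blank along its lane until it is fully home against the end stop, and tip the pawl over by its thumb pin so that it drops from its parked position. Then push the sprung carriage by its upright plate right back to its far stop and let it go, so that it springs back, catches on the pawl and stays latched at mid travel; leave the other parts lying round the jig where they are.

Things in the scene. Friction and masses are not known exactly. Their poses are not given: they have to be found in the camera images.
- jig: drill jig screwed to the bench: aluminium base plate 180 mm (its x) by 250 mm (its y), 14 mm thick, origin at the centre of its underside, z up. Its +y is the way carriage, blank and pawl are all pushed (the robot's left if the jig is not turned). Lanes along y: pawl at x = -59 mm (robot's side), carriage on two rods, with a return-spring cylinder, at x = -20, blank at x = +54. Rod blocks at both ends: 60 mm high with screws
- carriage (a joint): how far the carriage is pushed along the jig's +y, m: 0 at rest, 0.085 at the hard far stop. The spring returns it to 0 (4 N at rest, 9 N at the far stop, plus 2 N damping at 0.1 m/s). With the pawl down, a tooth on the carriage's -x side lifts the pawl from 0.008 on, lets it drop at 0.041, and the returning carriage catches on it at 0.040, mid travel
- push_face (a point): centre of the carriage's push face, the side toward the jig's -y of an upright aluminium plate 44 mm wide along the jig's x, 8 mm thick, free from 61 to 93 mm above the bench; the point is 77 mm above the bench and moves with the carriage
- pawl (a joint): angle of the pawl about its hinge, rad: 2.79 parked (leaning back toward the jig's -y, 30 degrees past upright), 2.27 upright at dead centre, 0 dropped toward +y. A free, heavy pawl (80 g) with no spring: past dead centre it falls by itself
- pawl_hinge (a point): centre of the pawl on its hinge (axis along the jig's x), 74 mm above the bench, at y = -38 mm in the jig. The pawl is steel, 12 mm wide along x, and reaches 40 mm from the hinge; the bracket that carries it stands on its -x side and reaches 84 mm above the bench
- thumb_pin (a point): middle of the pawl's dark thumb pin: round, 10 mm thick, 22 mm long along the jig's x, sticking out toward -x in front of the bracket, 30 mm from the hinge. 100 mm above the bench at y = -53 mm (jig) when parked, 104 mm high at dead centre, 55 mm high when dropped
- bush (a point): underside of the drill bush at the end of the carriage's bush plate, over the blank's lane, 52 mm above the bench; moves with the carriage. The bush plate is 26 mm wide along the jig's y and 55 to 65 mm above the bench. With carriage and blank both set it stands over the blank's middle
- end_stop (a point): centre of the face of the blank lane's end stop, which looks to the jig's -y; at y = +72 mm in the jig; the stop is 56 mm wide, 48 mm high above the bench with its screws. The lane's two fences are 33 mm apart, up to 28 mm above the bench (screw heads 31), open toward -y
- blank: the aluminium profile blank lying in its lane on the base plate: 140 mm long, 30 wide, 34 high, top 48 mm above the bench; origin at the centre of its underside, x along its length and the jig's y. Home, its centre is 70 mm from the end stop's face. Its end toward the jig's -y is pushed, above the fences; it slides at under 2 N
- next_blank: a loose offcut, rectangular tube 130 x 30 x 36 mm, on the bench beyond the jig's +y end; bystander; origin at the centre of its underside, x along its length
- steel_cube: a loose small steel block 30 x 30 x 22 mm on the bench at the jig's +x side; bystander; origin at the centre of its underside
- alu_strip: a loose aluminium strip 12 x 110 x 8 mm on the bench at the jig's -x side; bystander; origin at the centre of its underside, y along its length
Things that resemble listed ones, but are neither listed nor needed, are in the scene too. Leave any purple or turquoise look-alike of the blank alone.

How it is judged:
By the outcome, as a careful person would: the job done as asked, in the order asked, and still so for the second after the job is handed in, with the robot touching nothing.
It also fails if it takes over 45 s, if anything falls off the work surface, if the arm or the gripper's body presses on something with over 40 N, if the wrist force passes 120 N, or if a joint passes its speed limit or range.

### The arm

A 6-joint arm with a two-finger parallel gripper is mounted at the origin on a cart in front of the work surface, level with it; the furniture and walls round the work are solid. World frame = base frame: x ahead of the robot, y to its left, z up, the work surface at z = 0. Lengths are in mm, angles in degrees, forces in N, time in s.
With the tool pointing down it reaches from about 300 to 850 mm from the base axis. Payload 4.2 kg.
Tool frame: the origin (TCP) lies midway between the tips of the shut fingers; the grasp point (between the pads) lies 19 mm behind it (env.hold_point_z is the z of the grasp point in the tool frame, in mm); z points along the fingers, y is the direction in which the jaws open and shut (so a half turn about z gives the same grasp; the last joint's range is limited). The gripper opens to 91 mm and grips with 3 to 60 N. Pads are 32 mm wide; open, the fingers measure 118 mm over their backs; the gripper's body (76 mm by 178 mm) begins 60 mm behind the grasp point.
Start: joints at [-76.948, 18.312, 89.639, -0, 72.044, -1.146], TCP at [141.034, -557.452, 213.976] pointing down, gripper open.
Joint ranges: [-177.97, 177.97], [-48.28, 115.42], [12.27, 149.76], [-77.06, 257.06], [2.81, 150.46], [-146.56, 146.56]. Speed limits (degrees/s): [147.25, 147.25, 180, 180, 180, 180].

### API

Orientations are given as [roll, pitch, yaw] about the fixed x, y, z axes, in that order (R = Rz(yaw) Ry(pitch) Rx(roll)).
In Python, from workcell import env, grab_frame, camera_params, spotter gives the robot as it stands. The module is installed in compiled form; this text tells all that it offers.
- The arm moves only by the shell command python3 -m jog 'ROWS' [FORCE]. ROWS is text: rows parted by semicolons, each of 7 numbers parted by spaces: the turn, a rotation vector about the world's x, y, z in units of 5 degrees (1.0 is 5 degrees), then the shift along the world's x, y, z in units of 25 mm (1.0 is 25 mm), then the opening, from 0 (shut) to 1 (fully open). A call has 1 to 5 rows; each row is the pose to reach, as a shift and turn from the pose commanded when the call began; what a row does not reach only later rows make up. A row lasts 1/8 s, in which the tool goes at most 62.5 mm and 10.7 degrees, less where a joint would pass 70% of its speed; a pose out of reach is approached as far as the arm can. A call with a gripper value outside its range is refused whole. The fingers move at their own pace and stop on an object; FORCE is the grip in N (left out, the last holds). Time passes only in rows, so rows that repeat a pose let the fingers close. It gives the time, the measured TCP pose, the force and the opening at its end, in the units of the state.
- env.state(): the state, without advancing time (a new reading comes with each control period).
- grab_frame(name): name is "scene" or "top" or "wrist"; returns the picture (384x512x3 uint8, red, green, blue); there is no depth.
- camera_params(name): a dict with "K" (3x3 intrinsics, pixels), "rvec" (rotation vector, rad) and "tvec" (3), from world to camera coordinates, as OpenCV has them. Camera axes: x right, y down, z forward; pixel columns grow to the right and rows downward; lengths in mm; the calibration is good to about 2 mm. The wrist camera is an equidistant fisheye: a pixel r from the principal point sees the ray r / f radians off the axis. A picture is of the moment at which its call begins: read the wrist's pose just before it. camera_params takes no time and is no camera call; for the wrist camera it gives the pose at the moment of the call.
- env.job_done(): hands the job in, once; it reports no verdict.
Trained networks look in the newest picture that a camera, given by its name, has taken for a name from the list of things; names that differ only in an ending like _2 or _b are one class to them, and where a whole thing is asked for, a point or a joint stands for the part that bears it (a point fixed in the world has none). Each returns a list of dicts, best first, with "conf" (0 to 1); they miss things now and then, are a little off and sometimes report something else, mostly with a low value. They report only what shows in the picture. A call takes as long as a camera call. They do not tell look-alikes from the thing itself.
- spotter.look_for(query, camera): "box" ([left, top, width, height] in pixels, round what is visible of it).
- spotter.trace(query, camera): "region" (384x512 bool, what is visible of it) and "box" ([left, top, width, height] in pixels, round what is visible of it).
The state is a dict: "time_s": time; "qpos": joint angles; "qvel": joint speeds; "effort": joint torques, N m; "ee_pos": TCP position; "ee_rot": TCP orientation; "force": force on the tool from outside, world axes, zero at the start; "torque": the same for the moment, N m; "gripper_width": finger opening in mm.
Only numpy, scipy, OpenCV 4.12 (cv2) and the standard library are available. Lean on these libraries where they do the work, as an engineer would, in place of code of your own. Each camera call takes 0.05 s, during which the arm holds its last target. There are 200 camera calls.

## Working session

There is one attempt and no reset: what is moved stays moved. The work goes in short steps, Python scripts to look and compute and a shell command to move; the robot and the scene stay as the last step left them, time stands still between calls to the robot, and variables do not carry over. Pictures are saved under pics/ and viewed, about 8 in all and at most 12, crops included, and the job is handed in when it is done.

```bash
mkdir -p pics; cat > h.py <<'E'
import numpy as np, cv2
from workcell import env, grab_frame, camera_params, spotter
def proj(P,c):
    p=camera_params(c);return cv2.projectPoints(np.array(P,float).reshape(-1,3),np.array(p["rvec"],float),np.array(p["tvec"],float),np.array(p["K"],float),None)[0].reshape(-1,2)
def ray(px,z,c):
    p=camera_params(c);R=cv2.Rodrigues(np.array(p["rvec"],float))[0];t=np.array(p["tvec"],float).ravel()
    C=-R.T@t;d=R.T@np.linalg.inv(np.array(p["K"]))@np.array([px[0],px[1],1.]);return C+d*(z-C[2])/d[2]
def save(c,n,crop=None,s=1):
    im=grab_frame(c);o=im
    if crop: l,t,w,h=crop;o=im[t:t+h,l:l+w]
    o=cv2.resize(o,None,fx=s,fy=s,interpolation=cv2.INTER_CUBIC);cv2.imwrite(f"pics/{n}.png",o[:,:,::-1]);return im
E
python3 - <<'E'
from h import *
a=grab_frame("top");b=grab_frame("scene")
cv2.imwrite("pics/a.png",cv2.resize(a,(800,600))[:,:,::-1]);cv2.imwrite("pics/b.png",cv2.resize(b,(800,600))[:,:,::-1])
for c in("top","scene"):
  for q in("jig","blank","carriage","pawl"):
    print(c,q,[(np.round(r["box"]).tolist(),round(r["conf"],2)) for r in spotter.look_for(q,c)][:3])
  p=camera_params(c);R=cv2.Rodrigues(np.array(p["rvec"],float))[0];print((-R.T@np.array(p["tvec"],float).ravel()).round())
print(env.state())
E
```

```text
top jig [([266.0, 151.0, 131.0, 105.0], 0.79), ([274.0, 236.0, 47.0, 12.0], 0.57)]
top blank [([180.0, 243.0, 57.0, 18.0], 0.9), ([318.0, 166.0, 66.0, 34.0], 0.87), ([186.0, 129.0, 50.0, 48.0], 0.64)]
top carriage [([307.0, 170.0, 81.0, 69.0], 0.77), ([330.0, 144.0, 12.0, 14.0], 0.49)]
top pawl [([266.0, 152.0, 128.0, 106.0], 0.68), ([344.0, 227.0, 19.0, 23.0], 0.43)]
[433.  77. 914.]
scene jig []
scene blank [([317.0, 244.0, 39.0, 78.0], 0.78), ([174.0, 170.0, 28.0, 51.0], 0.77), ([258.0, 158.0, 65.0, 31.0], 0.74)]
scene carriage [([267.0, 242.0, 88.0, 82.0], 0.9), ([245.0, 266.0, 29.0, 18.0], 0.36)]
scene pawl [([247.0, 265.0, 30.0, 16.0], 0.74)]
[ 262. -534.  600.]
{'time_s': 0.5, 'qpos': array([-7.69482399e+01,  1.83134676e+01,  8.96406727e+01, -1.44702976e-03,
        7.20448358e+01, -1.14562975e+00]), 'qvel': array([-0.00323574, -0.02217416, -0.02603262,  0.06208358,  0.03060829,
        0.00357364]), 'effort': array([ 1.34437364e-04, -4.11992598e+01, -2.32038850e+01,  7.26549025e-02,
        3.84720764e-02, -3.70689600e-05]), 'ee_pos': array([ 141.02187386, -557.43779477,  213.94884165]), 'ee_rot': array([1.79999004e+02, 1.39676041e-03, 1.41978360e+01]), 'force': array([ 0.28272597,  0.24248227, -0.22684711]), 'torque': array([-0.00082505,  0.04067561,  0.01717996]), 'gripper_width': 91.10568144230062}
```

View pics/a.png

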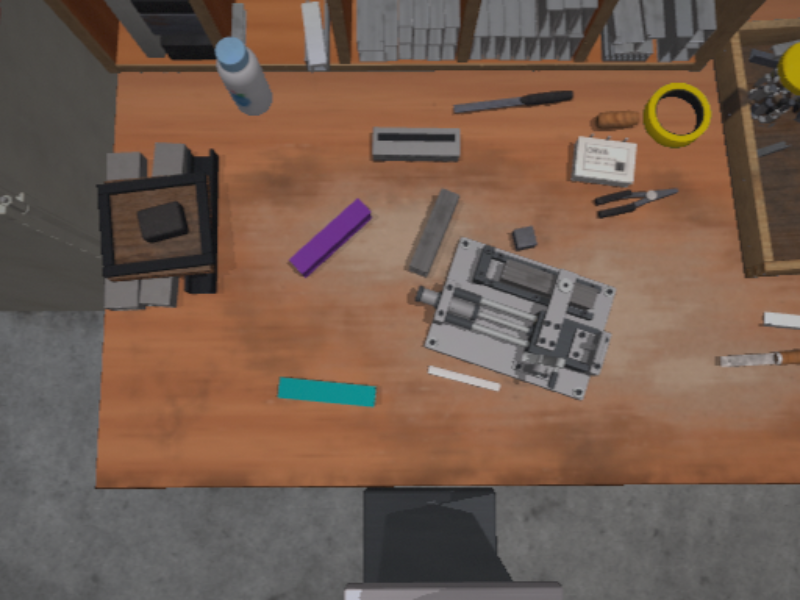

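View pics/b.png

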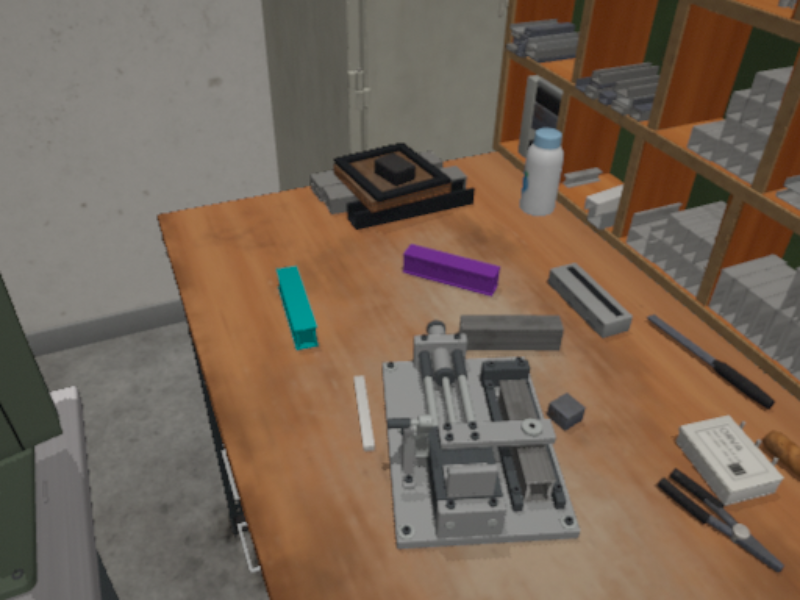

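The top view shows the jig at about (520,318) in the 800-px picture, turned about -17°. The real blank is the grey bar in the jig's far lane at (545,280). Things that could be mistaken for it are the purple bar (330,237), the turquoise bar (327,391), the offcut next_blank (433,232) and the grey slotted bar (416,144). The one in the lane is the right one. I'll fit the jig pose and check it in a crop.

```bash
cat >> h.py <<'E'
def T(x,y,z,p): # jig->world
    c,s=np.cos(p[2]),np.sin(p[2]);return np.array([p[0]+c*x-s*y,p[1]+s*x+c*y,z])
E
python3 - <<'E'
from h import *
from scipy.optimize import least_squares
top={(90,125):(463,239),(90,-125):(616,288),(-90,-125):(583,398),(-90,125):(425,346)}
sc={(-90,-125):(402,538),(90,-125):(577,533),(-90,125):(384,362),(90,125):(530,360)}
def f(p):
    r=[]
    for c,d in(("top",top),("scene",sc)):
        q=proj([T(x,y,14,p) for x,y in d],c);r+=list((q-(np.array(list(d.values()))+.5)*.64+.5).ravel())
    return np.array(r)
s=least_squares(f,[400,0,-.3],loss='soft_l1');p=s.x;print(p,np.degrees(p[2]),f(p).round(1))
np.save("jig.npy",p)
pts=[T(-90,-125,14,p),T(90,-125,14,p),T(90,125,14,p),T(-90,125,14,p),T(-59,-53,100,p),T(-59,-38,74,p),T(54,72,31,p)]
# blank -y end candidates along lane top
pts+=[T(54,y,48,p) for y in(-120,-100,-80)]
for c,cr in(("top",(260,140,140,120)),("scene",(230,190,150,170))):
    im=grab_frame(c);l,t,w,h=cr;S=5 if c=="top" else 3.5
    o=cv2.resize(im[t:t+h,l:l+w],None,fx=S,fy=S,interpolation=cv2.INTER_CUBIC)
    for u in proj(pts,c): cv2.circle(o,tuple(np.int32((u-[l,t]+.5)*S)),4,(255,0,0),1)
    cv2.imwrite(f"pics/c_{c}.png",o[:,:,::-1])
    for q in ("push_face","blank","bush","thumb_pin"):
        print(c,q,[(np.round(r["box"]).tolist(),round(r["conf"],2)) for r in spotter.look_for(q,c)][:4])
E
```

```text
[ 545.84070146 -107.59055541   12.22021716] 700.1668682284107 [ 0.2 -2.9  1.9  0.   0.4  1.7 -0.1 -0.8 -3.6  1.5  2.8 -1.   0.1 -1.3
 -2.  -2.8]
top push_face [([306.0, 174.0, 81.0, 65.0], 0.84)]
top blank [([189.0, 126.0, 49.0, 50.0], 0.84), ([177.0, 244.0, 57.0, 17.0], 0.66), ([321.0, 168.0, 64.0, 30.0], 0.61)]
top bush [([308.0, 172.0, 80.0, 66.0], 0.75)]
top thumb_pin [([341.0, 228.0, 21.0, 18.0], 0.45)]
scene push_face []
scene blank [([321.0, 242.0, 35.0, 78.0], 0.67), ([176.0, 172.0, 24.0, 52.0], 0.64), ([256.0, 160.0, 66.0, 28.0], 0.62)]
scene bush [([266.0, 244.0, 88.0, 81.0], 0.84)]
scene thumb_pin [([248.0, 264.0, 26.0, 15.0], 0.58), ([228.0, 239.0, 10.0, 50.0], 0.23)]
```

View pics/c_top.png

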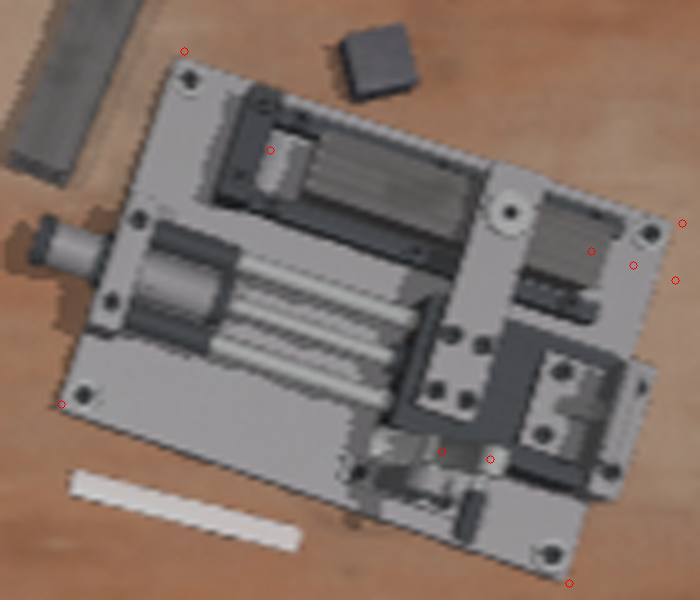

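View pics/c_scene.png

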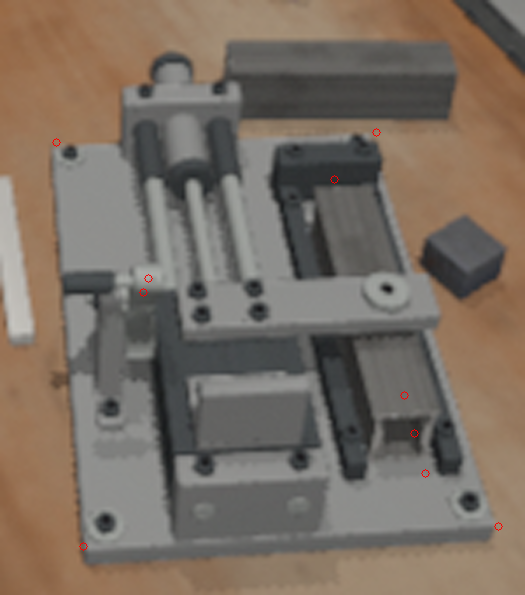

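The blank choice is confirmed: it is in the lane, with its hollow end at (400,435) in the scene crop. My corner picks were coarse, so I'll refit from the crops.

```bash
python3 - <<'E'
from h import *
from scipy.optimize import least_squares
k=lambda d,o,s:{a:((b[0])/s+o[0]-.5,b[1]/s+o[1]-.5) for a,b in d.items()}
top=k({(90,125):(176,60),(90,-125):(672,223),(-90,-125):(568,580),(-90,125):(62,405)},(260,140),5)
sc=k({(-90,-125):(84,551),(90,-125):(494,523),(-90,125):(52,150),(90,125):(371,136)},(230,190),3.5)
def f(p,w=1):
    r=[]
    for c,d in(("top",top),("scene",sc)):
        q=proj([T(x,y,14,p) for x,y in d],c)-np.array(list(d.values()))
        r+=list((q+(p[3:5] if c=="top" else p[5:7])).ravel())
    return np.array(r+list(np.array(p[3:])*0.5))
s=least_squares(f,[545,-107,-.35,0,0,0,0],loss='soft_l1');p=s.x;print(p,np.degrees(p[2]),f(p).round(1))
np.save("jig.npy",p)
i=lambda px,o,s:(px[0]/s+o[0]-.5,px[1]/s+o[1]-.5)
c,sn=np.cos(p[2]),np.sin(p[2])
def J(w): d=w[:2]-p[:2];return np.array([c*d[0]+sn*d[1],-sn*d[0]+c*d[1]]).round(1)
to=(260,140)
for n,px,z,cam in [("blank -y end top",(603,265),48,"top"),("blank +y end",(318,165),48,"top"),("pin top",(468,515),103,"top"),("plate",(575,405),93,"top"),
 ("pin sc",(88,283),100,"scene"),("plate sc face top mid",(254,392),93,"scene"),("blank -y end sc top mid",(400,414),48,"scene"),("bush sc",(386,290),68,"scene"),("bush top",(510,211),68,"top"),("rodblock top",(630,425),60,"top")]:
    w=ray(i(px,to if cam=="top" else (230,190),5 if cam=="top" else 3.5)-(p[3:5] if cam=="top" else p[5:7])*-1,z,cam)
    print(n,w.round(1),J(w))
print("world targets: pin",T(-81,-53,100,p),"push",T(-20,-80,77,p))
print("ydir",-sn,c)
E
```

```text
[ 5.45171400e+02 -1.04548230e+02 -3.33944358e-01  2.84741012e-01
 -7.62282041e-02  1.60376604e-01  1.99109954e+00] -19.133602284943823 [ 0.1 -1.   0.8 -0.5 -0.1  0.5 -0.9  0.9 -0.  -0.2  0.6  0.8 -0.2 -0.6
 -0.4 -0.2  0.1 -0.   0.1  1. ]
blank -y end top [ 563.4 -206.6   48. ] [ 50.7 -90.5]
blank +y end [610.6 -77.8  48. ] [53.  46.7]
pin top [ 449.3 -127.   103. ] [-83.2 -52.6]
plate [ 496.1 -177.1   93. ] [-22.6 -84.7]
pin sc [ 445.9 -133.4  100. ] [-84.4 -59.8]
plate sc face top mid [ 487.4 -206.4   93. ] [ -21.2 -115.1]
blank -y end sc top mid [ 560.5 -212.2   48. ] [ 49.8 -96.6]
bush sc [ 580.8 -163.6   68. ] [ 53.1 -44.1]
bush top [ 585.  -159.6   68. ] [ 55.7 -38.9]
rodblock top [ 489.5 -211.5   60. ] [ -17.5 -119.2]
world targets: pin [ 451.27417829 -128.07080829  100.        ] push [ 500.05450115 -173.5733368    77.        ]
ydir 0.3277720273434068 0.9447568460144615
```

```bash
python3 - <<'E'
from h import *
p=np.load("jig.npy")
i=lambda px,o,s:(px[0]/s+o[0]-.5,px[1]/s+o[1]-.5)
c,sn=np.cos(p[2]),np.sin(p[2])
def J(w): d=w[:2]-p[:2];return np.array([c*d[0]+sn*d[1],-sn*d[0]+c*d[1]]).round(1)
for n,px,z in [("pin sc",(88,283),100),("plate face top mid",(254,392),93),("plate bottom mid",(254,447),61),("blank end top",(400,414),48),("bush",(386,290),68),("block front top edge",(250,530),14)]:
    print(n,J(ray(i(px,(230,190),3.5)-p[5:7],z,"scene")))
e=env.state()["ee_pos"]
for n,a in (("blank pre",(54,-130,36)),("blank home",(54,-81.5,36)),("pin pre",(-86,-90,92)),("plate pre",(-20,-130,72))):
    w=T(*a,p);print(n,w.round(1),((w-e)/25).round(2))
E
```

```text
pin sc [-84.3 -52. ]
plate face top mid [ -20.5 -108.2]
plate bottom mid [ -18.4 -111.6]
blank end top [ 51.  -89.4]
bush [ 54.5 -35.9]
block front top edge [ -17.6 -120. ]
blank pre [ 553.6 -245.1   36. ] [16.5  12.5  -7.12]
blank home [ 569.5 -199.2   36. ] [17.14 14.33 -7.12]
pin pre [ 434.4 -161.4   92. ] [11.74 15.84 -4.88]
plate pre [ 483.7 -220.8   72. ] [13.71 13.47 -5.68]
```

```bash
python3 -m jog '0 0 -6.67 16.44 12.3 -2 0;0 0 -6.67 16.44 12.3 -2 0;0 0 -6.67 16.44 12.3 -2 0;0 0 -6.67 16.44 12.3 -2 0;0 0 -6.67 16.44 12.3 -2 0'
```

```text
time_s: 1.62
ee_pos: [381.0, -378.4, 185.1]
ee_rot: [180.0, -0.0, -19.2]
force: [-0.1, -1.1, 0.4]
gripper_width: 44.2
```

```bash
python3 -m jog '0 0 0 6.48 4.84 -2.5 0;0 0 0 6.48 4.84 -2.5 0;0 0 0 6.48 4.84 -2.5 0;0 0 0 6.48 4.84 -2.5 0;0 0 0 6.48 4.84 -2.5 0'
```

```text
time_s: 2.25
ee_pos: [542.0, -257.7, 121.8]
ee_rot: [180.0, 0.1, -19.0]
force: [0.3, 0.2, 0.1]
gripper_width: 0.4
```

```bash
python3 -m jog '0 0 0 0 0 -2 0;0 0 0 0 0 -3.36 0;0 0 0 0 0 -3.36 0'; python3 - <<'E'
from h import *
p=np.load("jig.npy");c,sn=np.cos(p[2]),np.sin(p[2])
s=env.state();d=s["ee_pos"][:2]-p[:2];print("jig",c*d[0]+sn*d[1],-sn*d[0]+c*d[1],s["ee_pos"][2])
b=save("scene","d",(220,180,200,170),3)
E
```

```text
time_s: 2.62
ee_pos: [538.7, -259.0, 36.9]
ee_rot: [-180.0, 0.3, -19.3]
force: [-0.3, -0.2, 0.1]
gripper_width: 0.3
jig 44.50073053538397 -148.07715253394892 36.883631747842344
```

View pics/d.png

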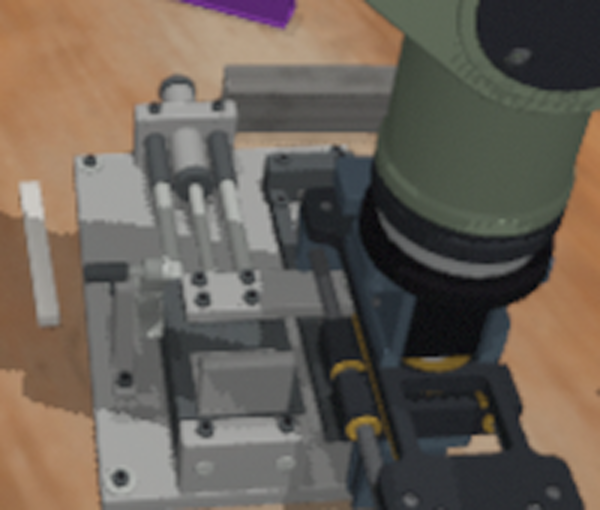

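```bash
python3 -m jog '0 0 0 .73 .93 0 0;0 0 0 .73 .93 0 0;0 0 0 .85 1.27 0 0;0 0 0 .97 1.6 0 0;0 0 0 1.06 1.88 0 0'; python3 -m jog '0 0 0 .1 .28 0 0;0 0 0 .13 .38 0 0;0 0 0 .13 .38 0 0'; cat >> h.py <<'E'
def st():
    p=np.load("jig.npy");c,sn=np.cos(p[2]),np.sin(p[2]);R=np.array([[c,sn],[-sn,c]])
    s=env.state();print("jig",(R@(s["ee_pos"][:2]-p[:2])).round(1),s["ee_pos"][2].round(1),"F",(R@s["force"][:2]).round(1),s["force"][2].round(1),s["time_s"])
E
python3 -c "
from h import *
st()"
```

```text
time_s: 3.3
ee_pos: [568.2, -211.7, 39.0]
ee_rot: [179.9, -0.1, -19.1]
force: [-0.4, -1.2, 1.5]
gripper_width: 0.2
time_s: 3.68
ee_pos: [571.3, -201.5, 38.3]
ee_rot: [-180.0, 0.0, -19.1]
force: [-0.8, 0.0, -0.2]
gripper_width: 0.3
jig [ 56.5 -83.1] 38.3 F [-0.8 -0.2] -0.2 3.675
```

```bash
for i in 1 2; do python3 -m jog '0 0 0 .04 .11 0 0;0 0 0 .08 .23 0 0' | grep force;  python3 -c "
from h import *
st()"; done
```

```text
force: [-4.4, -13.1, 1.4]
jig [ 56.4 -79.5] 38.3 F [  0.1 -13.9] 1.4 3.925
force: [-10.7, -29.4, 2.3]
jig [ 56.6 -79.3] 38.6 F [ -0.5 -31.3] 2.3 4.175
```

```bash
python3 -m jog '0 0 0 -.3 -.9 0 0;0 0 0 -.52 -1.51 0 0;0 0 0 -.52 -1.51 2 0;0 0 0 -.52 -1.51 4.1 0;0 0 0 -.52 -1.51 4.1 0'; python3 -m jog '0 0 0 -5.07 2.78 0 0;0 0 0 -5.07 2.78 0 0;0 0 0 -5.07 2.78 0 0;0 0 0 -5.07 2.78 0 0'; python3 -c "
from h import *
st()
b=save('scene','e',(220,180,200,170),3)"
```

```text
time_s: 4.8
ee_pos: [565.1, -229.3, 145.8]
ee_rot: [180.0, -0.6, -19.2]
force: [-0.7, -0.4, 0.0]
gripper_width: 0.4
time_s: 5.3
ee_pos: [434.1, -157.8, 140.5]
ee_rot: [-180.0, 0.1, -19.1]
force: [0.8, -0.2, -0.1]
gripper_width: 0.0
jig [-87.5 -86.8] 140.5 F [0.8 0.1] -0.1 5.3
```

View pics/e.png

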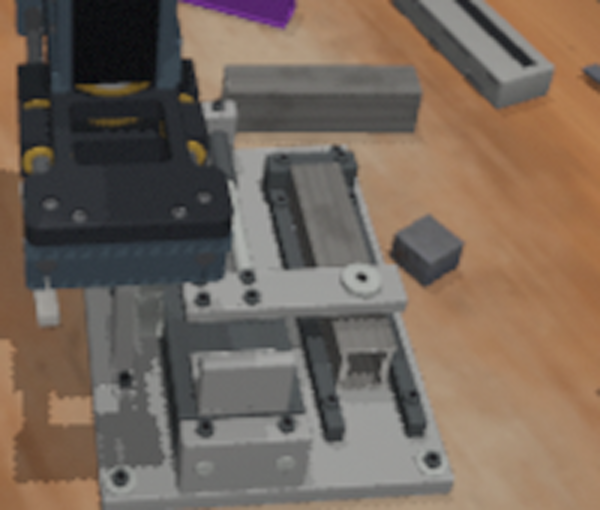

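The scene crop shows the blank home against the end stop at (315,165). Next is the pawl.

```bash
python3 -m jog '0 0 0 0 0 -1.94 0;0 0 0 0 0 -1.94 0;0 0 0 .13 .38 -1.94 0;0 0 0 .23 .68 -1.94 0' ; python3 -c "
from h import *
st()"; python3 -m jog '0 0 0 .1 .28 0 0;0 0 0 .2 .56 0 0;0 0 0 .3 .87 0 0;0 0 0 .3 .87 0 0'; python3 -c "
from h import *
st()
b=save('scene','f',(220,180,200,170),3)"
```

```text
time_s: 5.85
ee_pos: [443.0, -141.7, 93.7]
ee_rot: [180.0, -0.2, -19.2]
force: [-0.9, -1.8, 0.6]
gripper_width: 0.6
jig [-84.4 -68.6] 93.7 F [-0.2 -2. ] 0.6 5.85
time_s: 6.35
ee_pos: [448.9, -119.4, 92.5]
ee_rot: [180.0, -0.0, -19.1]
force: [-1.0, -0.7, 0.4]
gripper_width: 0.3
jig [-86.1 -45.6] 92.5 F [-0.7 -1. ] 0.4 6.35
```

View pics/f.png

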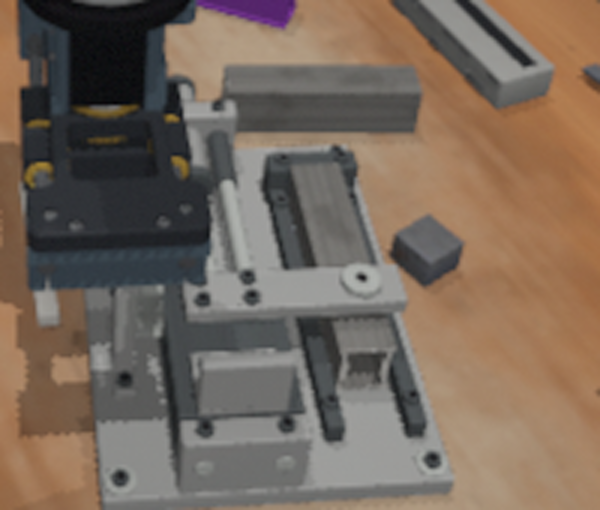

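```bash
python3 -m jog '0 0 0 -.58 -1.68 0 0;0 0 0 -.58 -1.68 1.8 0;0 0 0 1.13 -4.81 1.8 0;0 0 0 1.13 -4.81 1.8 0;0 0 0 1.13 -4.81 1.8 0'; python3 -c "
from h import *
st()
b=save('scene','g',(220,180,200,170),3)"
```

```text
time_s: 7.02
ee_pos: [477.5, -241.8, 137.2]
ee_rot: [180.0, -0.0, -19.3]
force: [-1.0, 1.6, -1.0]
gripper_width: 0.5
jig [ -19.  -151.9] 137.2 F [-1.4  1.2] -1.0 7.025
```

View pics/g.png

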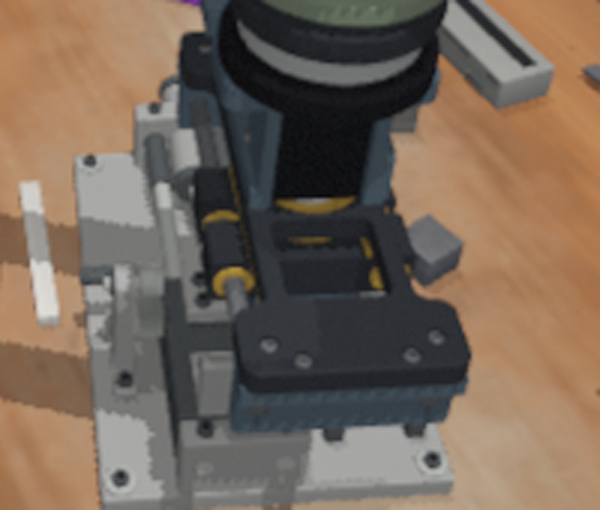

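The pawl pin now lies low at (95,273), so it has dropped. Next is the carriage.

```bash
python3 -m jog '0 0 0 0 0 -2.5 0;0 0 0 0 0 -2.5 0;0 0 0 .29 .83 -2.5 0;0 0 0 .42 1.21 -2.5 0;0 0 0 .55 1.59 -2.5 0'; python3 -c "
from h import *
st()"; python3 -m jog '0 0 0 .13 .38 0 0;0 0 0 .26 .76 0 0;0 0 0 .26 .76 0 0';python3 -c "
from h import *
st()"
```

```text
time_s: 7.7
ee_pos: [490.9, -201.4, 76.8]
ee_rot: [179.8, -0.1, -19.0]
force: [-2.5, -6.9, 3.2]
gripper_width: 0.5
jig [ -19.6 -109.3] 76.8 F [-0.1 -7.3] 3.2 7.7
time_s: 8.07
ee_pos: [497.5, -182.3, 76.7]
ee_rot: [179.9, -0.1, -19.0]
force: [-2.0, -5.1, 3.7]
gripper_width: 0.3
jig [-19.6 -89.1] 76.7 F [-0.2 -5.5] 3.7 8.075
```

```bash
python3 -m jog '0 0 0 .13 .38 0 0;0 0 0 .26 .76 0 0;0 0 0 .39 1.13 0 0;0 0 0 .52 1.51 0 0;0 0 0 .52 1.51 0 0'; python3 -c "
from h import *
st()"; python3 -m jog '0 0 0 .1 .28 0 0;0 0 0 .1 .28 0 0';python3 -c "
from h import *
st()"
```

```text
time_s: 8.7
ee_pos: [510.4, -145.3, 76.7]
ee_rot: [179.8, -0.1, -19.0]
force: [-3.7, -7.7, 4.7]
gripper_width: -0.1
jig [-19.5 -49.9] 76.7 F [-1.  -8.5] 4.7 8.7
time_s: 8.95
ee_pos: [512.7, -138.6, 76.7]
ee_rot: [179.8, -0.1, -19.0]
force: [-3.3, -8.3, 4.4]
gripper_width: 0.5
jig [-19.5 -42.8] 76.7 F [-0.4 -8.9] 4.4 8.95
```

```bash
for i in 1 2 3 4; do python3 -m jog '0 0 0 .05 .15 0 0;0 0 0 .05 .15 0 0' >/dev/null; python3 -c "
from h import *
st()"; done
```

```text
jig [-19.5 -39. ] 76.7 F [-0.6 -8.3] 4.8 9.2
jig [-19.5 -35.1] 76.7 F [-0.1 -9.4] 3.9 9.45
jig [-19.5 -34.7] 76.8 F [  0.1 -21.5] 6.9 9.7
jig [-19.5 -34.5] 76.9 F [  0.7 -33.3] 6.8 9.95
```

At the far stop, with a firm force rise. Releasing backwards.

```bash
python3 -m jog '0 0 0 -1.5 -4.3 0 0;0 0 0 -1.5 -4.3 0 0;0 0 0 -1.5 -4.3 0 0;0 0 0 -1.5 -4.3 0 0;0 0 0 -1.5 -4.3 2 0'; python3 -m jog '0 0 0 -4 -6 4 0;0 0 0 -4 -6 4 0;0 0 0 -4 -6 4 0;0 0 0 -4 -6 4 0;0 0 0 -4 -6 4 0'; python3 - <<'E'
from h import *
st()
save('scene','h',(220,180,200,170),3);save("top","i",(250,130,160,140),4)
E
```

```text
time_s: 10.58
ee_pos: [478.2, -226.6, 122.6]
ee_rot: [-179.9, 0.5, -19.1]
force: [1.7, -0.3, 0.1]
gripper_width: 0.5
time_s: 11.2
ee_pos: [380.9, -378.7, 225.3]
ee_rot: [-180.0, -0.1, -19.2]
force: [0.8, 0.1, -0.5]
gripper_width: 0.7
jig [ -65.4 -312.9] 225.3 F [0.7 0.3] -0.5 11.2
```

View pics/h.png

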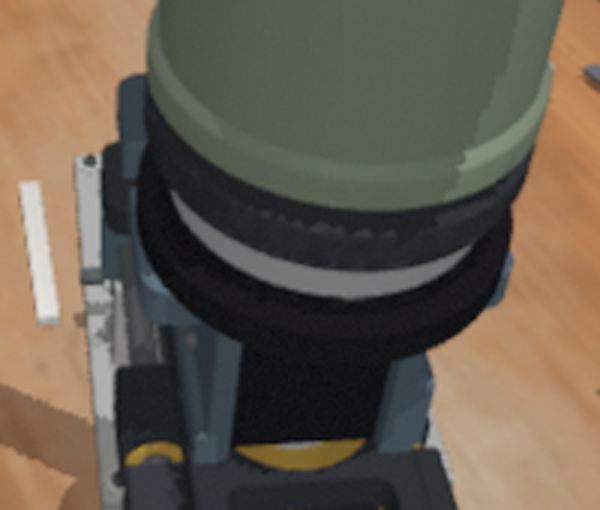

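View pics/i.png

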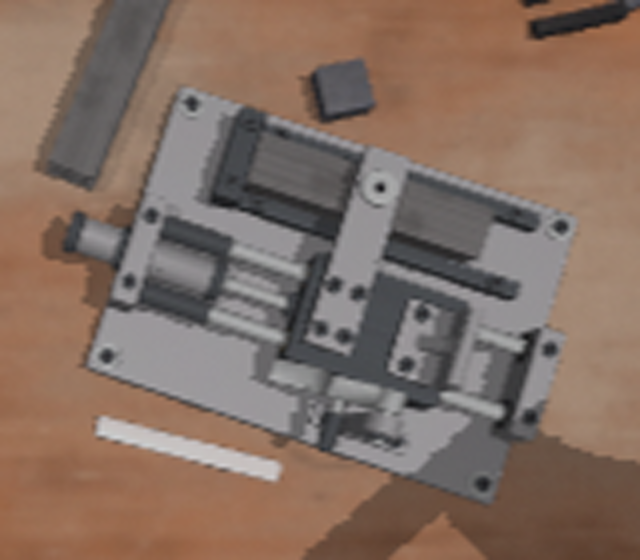

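```bash
python3 - <<'E'
from h import *
p=np.load("jig.npy");c,sn=np.cos(p[2]),np.sin(p[2]);R=np.array([[c,sn],[-sn,c]])
for px,z in(((380,187),68),((250,157),48),((482,236),48)):
    print((R@(ray((px[0]/4+249.5,px[1]/4+129.5)-p[3:5],z,"top")[:2]-p[:2])).round(1))
st();env.job_done()
E
```

```text
[54.5  1.9]
[52.4 74.6]
[ 51.3 -64.8]
jig [ -65.8 -311.5] 223.9 F [-0.4 -0.2] -0.7 11.3
the job is handed in; nothing more can be done
```

The drill jig is set for the middle hole and the job is handed in, at about 11 s on the robot's clock.

- **Blank:** I pushed it with the shut fingertips until the force rose to about 31 N at the end stop. The final top picture shows it from y ≈ 75 to -65 mm in the jig, which is home (nominal 72 to -68) within the calibration error.
- **Pawl:** I tipped it over dead centre by its thumb pin. The pin then lay low on its +y side.
- **Carriage:** I pushed it by its upright plate to the far stop, where the force rose to about 33 N, and let it go backwards. It sprang back and stayed latched: the bush stands at y ≈ 1.9 mm, about 40 mm of travel and over the blank's middle.
- **Surroundings:** In the last views the offcut, the steel block and the aluminium strip looked undisturbed. The arm was clear, with no contact force.

The arm blocked most of the last scene-camera picture, so the final check rests on the top view alone. The scene camera also needed an offset of about 2 pixels to agree with the top camera.

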